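# Mesh the splined gear in the classroom gearbox model and hold it down

## Robot

A 6-joint arm with a two-finger parallel gripper is mounted at the origin on the work surface. World frame = base frame: x ahead of the robot, y to its left, z up, the work surface at z = 0. Lengths are in m, angles in rad, forces in N, time in s.
With the tool pointing down it reaches from about 0.325 to 0.775 m from the base axis. Payload 5.5 kg.
Tool frame: the origin (TCP) lies midway between the tips of the shut fingers; the grasp point (between the pads) lies 19 mm behind it; z points along the fingers, y is the direction in which the jaws open and shut (so a half turn about z gives the same grasp; the last joint's range is limited). The gripper opens to 88 mm and grips with 3 to 60 N. Pads are 20 mm wide; open, the fingers measure 115 mm over their backs; the gripper's body (75 mm by 178 mm) begins 61 mm behind the grasp point.
Start: joints at [-1.302, 0.091, 1.231, -0, 1.82, -0.057], TCP at [0.192, -0.568, 0.223] pointing down, gripper open.
Joint ranges: [-2.87, 2.87], [-0.86, 2.18], [0.17, 2.46], [-1.51, 4.65], [0.06, 2.69], [-2.65, 2.65]. Speed limits (rad/s): [2.57, 2.57, 3.01, 3.14, 3.14, 3.14].

## Interface

Orientations are given as [roll, pitch, yaw] about the fixed x, y, z axes, in that order (R = Rz(yaw) Ry(pitch) Rx(roll)).
In Python, from bench import monitor, eyes, close_job gives the robot as it stands.
- The arm moves only by the shell command python3 -m handwheel 'ROWS'. ROWS is JSON, a list of rows, each a list of 3 entries, a list of its own where there are three numbers: the finger opening in mm, from 0 to 87.8, then the shift along the tool's x, y, z in mm, then the turn about the tool's z in degrees. A call has 1 to 20 rows; each row is the pose to reach, as a shift and turn from the pose commanded when the call began, along the tool's axes at that moment; what a row does not reach only later rows make up. A row lasts 1/8 s, in which the tool goes at most 62.5 mm and 10.7 degrees, less where a joint would pass 70% of its speed; a pose out of reach is approached as far as the arm can. A call with a gripper value outside its range is refused whole. The fingers move at their own pace and stop on an object; the grip force is fixed at half the most. Time passes only in rows, so rows that repeat a pose let the fingers close. It gives the time, the measured TCP pose, the force and the opening at its end, in the units of the state.
- monitor.sense(): the state, without advancing time (a new reading comes with each control period).
- eyes.grab_frame(name): name is "scene" or "top"; returns a dict with "img" (384x512x3 uint8, red, green, blue), "z_map" (384x512 float32, m along the optical axis (not along the pixel's ray), 0 where there is no reading), "mtx" (3x3 intrinsics, pixels), "position" and "attitude" of the camera in the world. Camera axes: x right, y down, z forward; pixel columns grow to the right and rows downward; lengths in m; the calibration is good to about 2 mm. A picture is of the moment at which its call begins.
- close_job(): hands the job in, once; it reports no verdict.
The state is a dict: "clock": time; "joint_positions": joint angles; "joint_velocities": joint speeds; "joint_torque": joint torques, N m; "tool_pos": TCP position; "orientation": TCP orientation; "ft_force": force on the tool from outside, world axes, zero at the start; "moment": the same for the moment, N m; "finger_gap": finger opening in m.
Only numpy, scipy, OpenCV 4.12 (cv2) and the standard library are available. Lean on these libraries where they do the work, as an engineer would, in place of code of your own. Each camera call takes 0.05 s, during which the arm holds its last target. There are 200 camera calls.

## Task

Take the loose gear by its grip bar out of the wooden stand and put its splined stem into the socket of the gearbox model, turning it until the splines mesh. Slide it fully home against the spring, so that the gear sits flat on the hub, and finish while still gripping the bar and pressing the gear down: do not let go, the spring would push it back up. Leave the radio, the board eraser and the tape roll where they are.

Things in the scene. Friction and masses are not known exactly. Their poses are not given: they have to be found in the camera images.
- gear_grip (a point): Centre of the grip bar on top of the loose grey plastic gear (69 mm over its teeth, 10 mm thick, about 120 g; steel stem below). Bar 44 mm long (local x), 14 mm thick (local y), 35 mm tall above the wheel; local z up. This point is 17 mm above the wheel's top face, 27 mm above its underside. At the start the gear stands in the stand, wheel resting on its top, at any yaw.
- gear_shoulder (a point): Centre of the underside of the gear wheel, where the stem begins; axes as gear_grip, 27 mm below it. Stem: a cross of four wings along local +-x and +-y (30 mm tip to tip, 6 mm thick, 26 mm long), then a pilot pin 9 mm across and 8 mm long with tapered tip; the stem ends 34 mm below this point. Fully home, this face rests on the hub's top.
- stand: Fixed wooden block 75 x 75 x 50 mm with a round hole 37 mm wide and 42 mm deep from above, in which the gear's stem stands loosely. Origin at the centre of its underside, on the table. It may be on the left or on the right.
- gearbox: Fixed gearbox model: plywood board 170 x 170 x 12 mm, grey housing 116 x 116 mm with its top 62 mm above the table, the steel hub in the middle of it, and a short output shaft on the +y side. Origin at the centre of the board's underside.
- hub_mouth (a point): Centre of the hub's top face (steel, 52 mm across, 72 mm above the table), at the mouth of its socket: a cross of four slots along local +-x and +-y, each 8.5 mm wide, 34 mm tip to tip, 44 mm deep. The pilot enters its middle at any angle, the wings only when in line with the slots (within about 5 degrees; every quarter turn fits). Local z up.
- hub (a joint): Turn of the hub in its housing, rad, positive anticlockwise from above; 0 when its slots are square to the housing, starting between -0.75 and 0.75. It can turn but is stiff (0.15 N m), so it stays put under a light touch.
- plunger (a joint): Downward travel in m (0 to 0.016) of a brass spring plunger in the socket; its top lies 22 mm below the hub's mouth at 0, so the pilot meets it when the wings are 14 mm deep. It pushes up with 4 N at 0 and 9 N at 0.012, its value with the gear fully home; let go, the gear is pushed back up.
- radio: Bystander: black two-way radio standing on the table, 36 x 58 x 105 mm plus antenna (160 mm in all). Origin at the centre of its underside.
- eraser: Bystander: white board eraser lying flat, 50 x 130 x 36 mm. Origin at the centre of its underside.
- tape: Bystander: roll of clear tape lying flat, 60 mm in diameter, 19 mm high. Origin at the centre of its underside.
Mind the look-alikes: they are no part of the job. Leave any green or red look-alike of the part that bears gear_grip alone.

How it is judged:
On the way:
1. the gear is lifted right out of the stand by the gripper (height (world z) of gear_shoulder above 0.088 m and contact force between gear and the fingers above 1 N), for 0.1 s.
At the end, for the whole second after the job is handed in: The gear's splines are meshed in the hub (axes within 4 mm, upright within 5 degrees, wings within 8 degrees of the slots), its underside is within 2.5 mm of the hub's top, the plunger is pressed at least 9 mm down, and the fingers still hold the gear (over 2 N) through the last second, at rest (horizontal distance between gear_shoulder and hub_mouth below 0.004 m and z of gear_shoulder in the frame of hub_mouth below 0.0025 m and angle between gear_shoulder's own z axis and vertical below 0.09 rad and (angle between the x axis of gear_shoulder and the x axis of hub_mouth, either way round below 0.14 rad or angle between the x axis of gear_shoulder and the y axis of hub_mouth, either way round below 0.14 rad) and value of joint plunger above 0.009 m and contact force between gear and the fingers above 2 N and linear speed of gear below 0.02 m/s); the arm keeps its last pose, push and grip.
It fails at once if the radio is pushed away by more than 25 mm or tipped over (distance of radio from where it was at the start of the episode above 0.025 m or angle between radio's own z axis and vertical above 0.5 rad).
It fails at once if the eraser is pushed away by more than 25 mm or tipped over (distance of eraser from where it was at the start of the episode above 0.025 m or angle between eraser's own z axis and vertical above 0.5 rad).
It fails at once if the tape is pushed away by more than 25 mm or tipped over (distance of tape from where it was at the start of the episode above 0.025 m or angle between tape's own z axis and vertical above 0.5 rad).
It also fails if it takes over 40 s, if anything falls off the work surface, if the arm or the gripper's body presses on something with over 40 N, if the wrist force passes 120 N, or if a joint passes its speed limit or range.

## Working session

There is one attempt and no reset: what is moved stays moved. The work goes in short steps, Python scripts to look and compute and a shell command to move; the robot and the scene stay as the last step left them, time stands still between calls to the robot, and variables do not carry over. Pictures are saved under pics/ and viewed, about 8 in all and at most 12, crops included, and the job is handed in when it is done.

```bash
mkdir -p pics; ls; cat > h.py <<'E'
import numpy as np, cv2
from bench import monitor, eyes
def grab(n):
    f=eyes.grab_frame(n); return f
def R_of(f):
    a=np.array(f["attitude"],float)
    if a.shape==(3,3): return a
    from scipy.spatial.transform import Rotation as Ro
    return Ro.from_euler('xyz',a).as_matrix() if a.size==3 else Ro.from_quat(a).as_matrix()
def ray(f,u,v,z):
    d=R_of(f)@np.linalg.inv(f["mtx"])@np.array([u,v,1.]); p=np.array(f["position"]); return p+d*(z-p[2])/d[2]
def proj(f,P):
    c=R_of(f).T@(np.array(P)-f["position"]); q=f["mtx"]@c; return q[:2]/q[2]
def cloud(f):
    h,w=f["z_map"].shape; u,v=np.meshgrid(np.arange(w),np.arange(h))
    r=np.stack([u,v,np.ones_like(u)],-1)@np.linalg.inv(f["mtx"]).T*f["z_map"][...,None]
    return r@R_of(f).T+np.array(f["position"])
def save(f,n,crop=None,s=1):
    i=f["img"]
    if crop: i=i[crop[1]:crop[3],crop[0]:crop[2]]
    cv2.imwrite("pics/"+n+".png",cv2.resize(i[...,::-1],None,fx=s,fy=s,interpolation=cv2.INTER_CUBIC))
E
python3 - <<'E'
from h import *
print(monitor.sense())
fs=[grab(n) for n in("scene","top")]
for f in fs: print(f["attitude"],f["position"],f["mtx"].tolist())
i=np.vstack([f["img"] for f in fs])[...,::-1]
cv2.imwrite("pics/a.png",cv2.resize(np.hstack([f["img"][...,::-1] for f in fs]),(800,300)))
save(fs[1],"top1",s=1.5); save(fs[0],"sc1",s=1.5)
E
```

```text
pics
{'clock': 0.0, 'joint_positions': array([-1.30168915e+00,  9.18741256e-02,  1.23188012e+00,  5.96487683e-06,
        1.81978559e+00, -5.66969596e-02]), 'joint_velocities': array([ 8.93779603e-04,  8.20162082e-06, -6.92125722e-04,  7.80519394e-04,
       -2.03282161e-05, -7.13163127e-04]), 'joint_torque': array([-4.76265195e-04, -4.46455693e+01, -4.06444716e+01,  6.97831227e-02,
        2.93215597e-02, -1.31132624e-04]), 'tool_pos': array([ 0.19196668, -0.56815376,  0.22150099]), 'orientation': array([-3.13964893e+00, -1.16114430e-04,  3.25805487e-01]), 'ft_force': array([-0.48203262,  0.40324457, -0.04845407]), 'moment': array([ 0.00731646,  0.05612419, -0.013402  ]), 'finger_gap': 0.087883342460679}
[-2.32893594 -0.01247155  1.08184936] [ 1.19798986 -0.34065935  0.71642821] [[398.18261186235054, 0.0, 250.41513254830156], [0.0, 398.18261186235054, 194.48631282832665], [0.0, 0.0, 1.0]]
[-3.02429313 -0.03387139 -1.54242711] [0.51094907 0.00129136 0.88345193] [[391.8925580367715, 0.0, 258.2041312348977], [0.0, 391.8925580367715, 189.48394852080514], [0.0, 0.0, 1.0]]
```

View pics/top1.png

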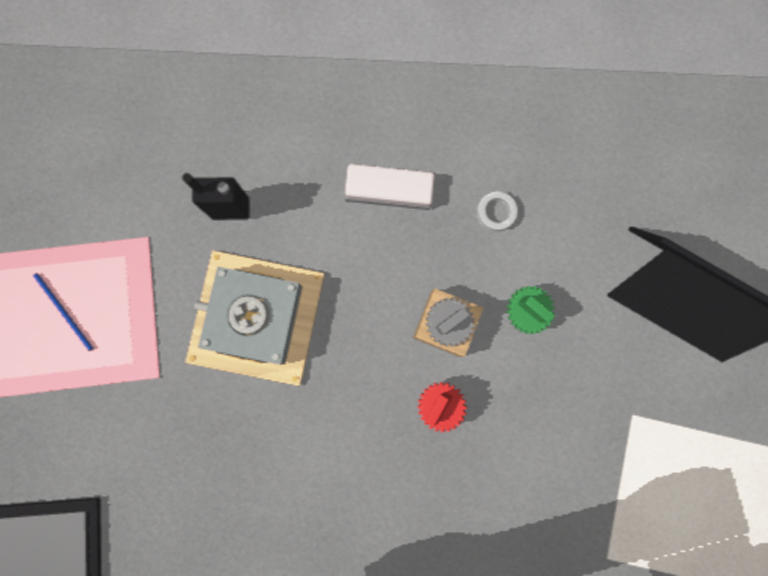

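View pics/sc1.png

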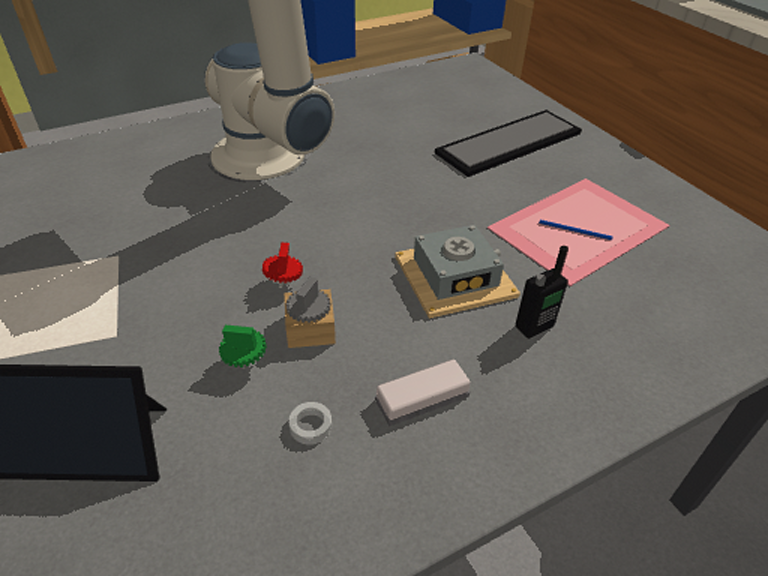

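Could be mistaken for the gear (top view, full-res pixels): grey gear in the stand at (300,213), green at (354,207) and red at (295,271). By the description it is the grey one. The scene view agrees: grey gear in the wooden block at (207,203), with the hub at (306,164). Next I measure and take one close crop.

```bash
cat > meas.py <<'E'
from h import *
def bar(f,near,zlo,zhi,r=.045):
    P=cloud(f); m=(P[...,2]>zlo)&(P[...,2]<zhi)&(np.hypot(P[...,0]-near[0],P[...,1]-near[1])<r)
    q=P[m]; rc=cv2.minAreaRect((q[:,:2]*1000).astype(np.float32)); return q.mean(0),len(q),rc,m
E
python3 - <<'E'
from meas import *
f=grab("top"); g=grab("scene")
c=ray(f,300,213,.08); h=ray(f,165,210,.072); print(c,h)
for n,k in(("top",f),("scene",g)):
    q,N,rc,m=bar(k,c,.080,.105); print(n,"bar",q.round(4),N,rc)
    q,N,rc,m=bar(k,c,.055,.066); print(n,"wheel",q.round(4),N,rc)
    q,N,rc,m=bar(k,h,.068,.08,.035); print(n,"hub",q.round(4),N,rc)
    P=cloud(k); m=(P[...,2]>.059)&(P[...,2]<.066)&(np.hypot(*(P[...,:2]-h[:2]).transpose(2,0,1))<.095)
    print(n,"housing",cv2.minAreaRect((P[m][:,:2]*1000).astype(np.float32)))
save(f,"g",(270,180,334,244),6); save(f,"hb",(133,178,197,242),6); save(g,"sh",(270,140,342,194),6)
a=[cv2.imread("pics/%s.png"%n) for n in("g","hb")]
cv2.imwrite("pics/crop1.png",np.hstack(a))
E
```

```text
[ 0.56047907 -0.11065892  0.08      ] [0.55869031 0.16702376 0.072     ]
top bar [ 0.5586 -0.1126  0.0959] 158 ((558.9481201171875, -113.3865966796875), (13.905838966369629, 43.9722900390625), 37.72282409667969)
top wheel [ 0.5581 -0.1123  0.0616] 605 ((558.70068359375, -113.22706604003906), (68.22383880615234, 66.57435607910156), 78.27326202392578)
top hub [0.5598 0.167  0.0731] 389 ((559.8021240234375, 167.134765625), (50.261165618896484, 50.25019836425781), 80.66564178466797)
top housing ((560.1217041015625, 167.71981811523438), (116.86334991455078, 115.83660888671875), 80.29154968261719)
scene bar [ 0.5655 -0.1149  0.091 ] 143 ((562.5355834960938, -113.39436340332031), (14.377436637878418, 45.16108703613281), 37.31277084350586)
scene wheel [ 0.5699 -0.1156  0.0593] 342 ((564.2515258789062, -114.87028503417969), (66.08602905273438, 65.5486831665039), 66.34323120117188)
scene hub [0.5639 0.1662 0.071 ] 180 ((563.1048583984375, 166.90872192382812), (48.92937469482422, 51.0013313293457), 57.075260162353516)
scene housing ((562.9556884765625, 167.97463989257812), (117.6712417602539, 121.80547332763672), 80.37952423095703)
```

View pics/crop1.png

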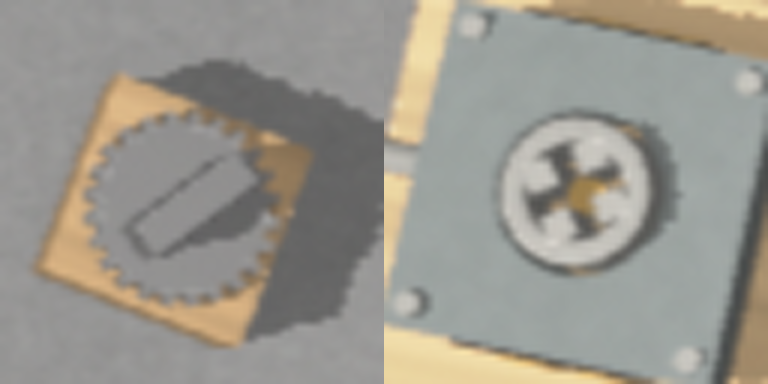

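Left half of the crop: grey gear in the stand, bar centred around (190,205) and running lower-left to upper-right. Right half: hub at (580,193), with a diagonal cross of slots. Next I measure the slot angle and the first move.

```bash
cat > plan.py <<'E'
from h import *
from scipy.spatial.transform import Rotation as Ro
def tomove(dst,yaw):  # world TCP target and tool x yaw (deg)
    s=monitor.sense(); R=Ro.from_euler('xyz',s["orientation"]).as_matrix()
    y0=np.degrees(np.arctan2(R[1,0],R[0,0]))
    t=-((yaw-y0+180)%360-180)
    print("tcp",s["tool_pos"].round(4),"yaw",y0.round(2),"shift mm",(R.T@(np.array(dst)-s["tool_pos"])*1000).round(1),"turn",t.round(1),"clock",s["clock"],"F",s["ft_force"].round(1),"gap",s["finger_gap"])
E
python3 - <<'E'
from plan import *
for n,h in(("top",(.5595,.167)),("scene",(.563,.167))):
    f=grab(n); k=0.25; N=200
    g=(np.arange(N)-N/2)*k/1000; X,Y=np.meshgrid(g,g)
    uv=np.array([[proj(f,(h[0]+x,h[1]+y,.072)) for x,y in zip(a,b)] for a,b in zip(X,Y)]).astype(np.float32)
    im=cv2.remap(f["img"],uv[...,0],uv[...,1],cv2.INTER_CUBIC); hsv=cv2.cvtColor(im,cv2.COLOR_RGB2HSV)
    r=np.hypot(X,Y)*1000; th=np.arctan2(Y,X); face=np.median(hsv[...,2][(r>18)&(r<23)])
    m=((hsv[...,2]<.78*face)|(hsv[...,1]>60))
    cv2.imwrite(f"pics/rect_{n}.png",np.hstack([cv2.resize(im[...,::-1],(400,400)),cv2.cvtColor(cv2.resize(m.astype(np.uint8)*255,(400,400)),cv2.COLOR_GRAY2BGR)]))
    for lo,hi in((8,15),(10,16)):
        w=m&(r>lo)&(r<hi); print(n,lo,w.sum(),np.degrees(np.angle(np.exp(4j*th[w]).sum())/4).round(1))
    w=m&(r<17); print("centre off mm",X[w].mean()*1000,Y[w].mean()*1000)
i=[cv2.imread(f"pics/rect_{n}.png") for n in("top","scene")]
cv2.imwrite("pics/rect.png",cv2.resize(np.vstack(i),(600,600)))
tomove((.5605,-.1134,.15),127.5)
E
```

```text
top 8 3776 24.0
top 10 3285 24.2
centre off mm 0.2529750228847915 1.4134627958676609
scene 8 4000 24.8
scene 10 3711 24.7
centre off mm 0.007686849574266523 0.08207190160832491
tcp [ 0.192  -0.5683  0.2222] yaw 18.67 shift mm [ 494.7 -313.    72.5] turn -108.8 clock 0.3 F [ 0.1 -0.5  0.4] gap 0.08748758126656678
```

View pics/rect.png

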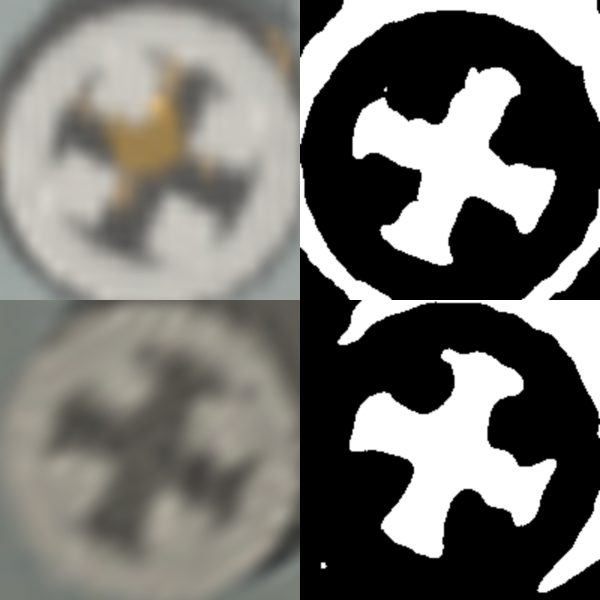

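Both rectified views show the cross at about 24.5° (mod 90), centred within about 1 mm of the hub centre. The gear bar's x axis lies at 127.5°, so it needs a −13° world turn later. Moving above the gear.

```bash
python3 -m handwheel '[[80,[100,-63,0],-10],[80,[200,-126,0],-30],[80,[300,-190,0],-50],[80,[400,-253,0],-70],[80,[495,-313,0],-90],[80,[495,-313,0],-108.8],[80,[495,-313,0],-108.8],[80,[495,-313,0],-108.8],[80,[495,-313,40],-108.8],[80,[495,-313,72],-108.8],[80,[495,-313,72],-108.8],[80,[495,-313,72],-108.8],[80,[495,-313,72],-108.8],[80,[495,-313,72],-108.8],[80,[495,-313,72],-108.8]]'
python3 - <<'E'
from plan import *
tomove((.5605,-.1134,.064),127.5)
f=grab("scene"); save(f,"above",(140,90,360,260),3.5)
E
```

```text
clock: 2.17
tool_pos: [0.5609, -0.1141, 0.1516]
orientation: [3.141, 0.001, 2.223]
ft_force: [0.0, -0.3, 0.1]
finger_gap: 0.08
tcp [ 0.5609 -0.1141  0.1516] yaw 127.38 shift mm [ 0.9  0.  87.6] turn -0.1 clock 2.175 F [ 0.  -0.3  0.1] gap 0.07999772811701598
```

View pics/above.png

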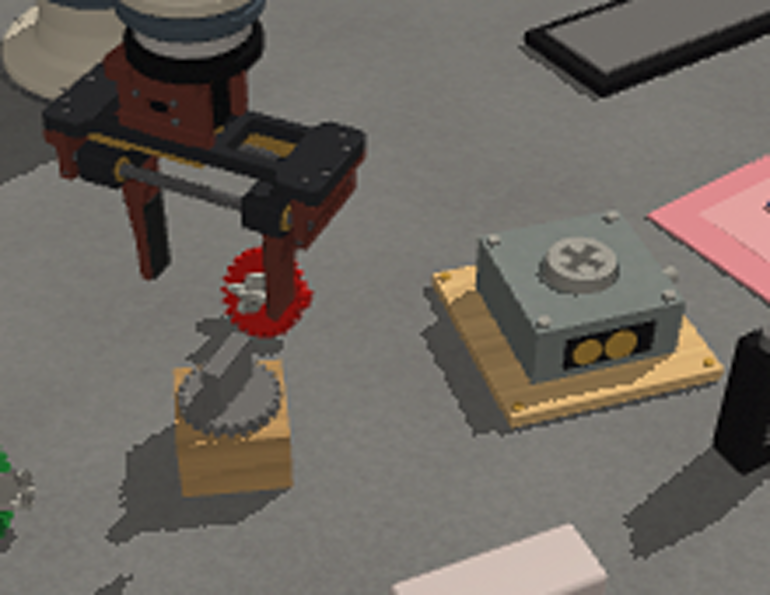

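The picture shows the open jaws above the grey gear at (230,385), straddling the bar. The red and green look-alikes have toppled on their own, red now at (267,293); the arm stayed above 0.2 m on the way. I check that red is clear of the fingers' way down.

```bash
python3 - <<'E'
from plan import *
for n in("scene","top"):
    f=grab(n); hsv=cv2.cvtColor(f["img"],cv2.COLOR_RGB2HSV); P=cloud(f)
    for nm,m in(("red",((hsv[...,0]<4)|(hsv[...,0]>176))&(hsv[...,1]>190)&(hsv[...,2]>100)),("green",(hsv[...,0]>50)&(hsv[...,0]<75)&(hsv[...,1]>150))):
        q=P[m&(f["z_map"]>0)&(P[...,2]<.12)]
        if len(q): print(n,nm,len(q),np.percentile(q,[3,50,97],axis=0).round(3).tolist())
    if n=="top":
        from meas import bar
        print(bar(f,(.56,-.113),.083,.1)[:3])
E
```

```text
scene red 201 [[0.418, -0.06, 0.006], [0.45, -0.042, 0.023], [0.473, -0.011, 0.05]]
scene green 476 [[0.525, -0.317, 0.005], [0.548, -0.295, 0.042], [0.574, -0.266, 0.063]]
(array([nan, nan, nan]), 0, ((0.0, 0.0), (0.0, 0.0), 0.0))meas.py:4: RuntimeWarning: Mean of empty slice.
  q=P[m]; rc=cv2.minAreaRect((q[:,:2]*1000).astype(np.float32)); return q.mean(0),len(q),rc,m
  ret = um.true_divide(
```

Red is more than 80 mm away from the fingers, so the way is clear. Descending and gripping.

```bash
python3 -m handwheel '[[80,[1,0,40],0],[80,[1,0,70],0],[80,[1,0,86],0],[80,[1,0,86],0],[80,[1,0,86],0],[0,[1,0,86],0],[0,[1,0,86],0],[0,[1,0,86],0],[0,[1,0,86],0],[0,[1,0,86],0],[0,[1,0,86],0],[0,[1,0,86],0]]'
```

```text
clock: 3.82
tool_pos: [0.5602, -0.1127, 0.0646]
orientation: [-3.141, -0.0, 2.225]
ft_force: [0.1, 0.4, -0.0]
finger_gap: 0.0137
```

```bash
python3 -m handwheel '[[0,[0,0,-15],0],[0,[0,0,-40],0],[0,[0,0,-75],0],[0,[0,0,-75],0],[0,[0,0,-75],0],[0,[0,0,-75],0]]'
python3 - <<'E'
from plan import *
tomove((.5610,.1672,.14),114.5)
from meas import bar
f=grab("scene")
# shoulder height / stem check: grey wheel cloud
P=cloud(f); m=(np.hypot(P[...,0]-.56,P[...,1]+.113)<.04)&(P[...,2]>.07)&(P[...,2]<.16)
print(np.histogram(P[m][:,2],bins=np.arange(.07,.165,.005)))
save(f,"lift",(140,90,360,260),3.5)
E
```

```text
clock: 4.58
tool_pos: [0.5594, -0.1125, 0.1376]
orientation: [-3.14, -0.003, 2.225]
ft_force: [0.1, 0.1, -1.7]
finger_gap: 0.0137
tcp [ 0.5594 -0.1125  0.1376] yaw 127.47 shift mm [221.  171.4  -2.2] turn 13.0 clock 4.575 F [ 0.1  0.1 -1.7] gap 0.013682898679032232
(array([  0,   0,   0,   0,   3,   9,   7,   1,   0,   0,  29,  59, 282,
        22,  27,  32,  32,  30]), array([0.07 , 0.075, 0.08 , 0.085, 0.09 , 0.095, 0.1  , 0.105, 0.11 ,
       0.115, 0.12 , 0.125, 0.13 , 0.135, 0.14 , 0.145, 0.15 , 0.155,
       0.16 ]))
```

View pics/lift.png

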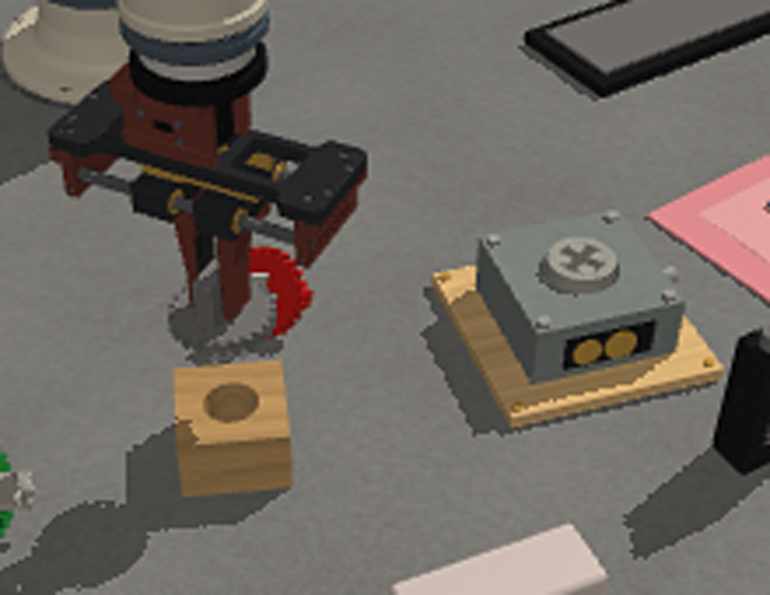

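Lifted clear, the stand hole at (232,403) is empty and the gear is held upright. Moving above the hub with the quarter-turn alignment.

```bash
python3 -m handwheel '[[0,[30,24,-2],2],[0,[80,62,-2],5],[0,[130,101,-2],9],[0,[180,140,-2],12],[0,[210,163,-2],13],[0,[221,171.5,-2],13],[0,[221,171.5,-2],13],[0,[221,171.5,-2],13],[0,[221,171.5,-2],13]]'
cat > chk.py <<'E'
from plan import *
from meas import bar
f=grab("scene"); P=cloud(f); s=monitor.sense(); t=s["tool_pos"]
zt=t[2]-.0037 # wheel top
d=np.hypot(P[...,0]-t[0],P[...,1]-t[1])
m=(d<.042)&(P[...,2]>zt-.013)&(P[...,2]<zt+.002)
q=P[m]; top=q[q[:,2]>zt-.003]
print("wheel z",np.percentile(q[:,2],[5,50,95]).round(4),len(q))
c,r=cv2.minEnclosingCircle((q[:,:2]*1000).astype(np.float32)); print("wheel circle scene",c,r)
m=(d<.035)&(P[...,2]<zt-.02)&(P[...,2]>.076); print("stem pts",m.sum(),np.median(P[m],axis=0).round(4))
tomove((.561,.1677,t[2]),114.5)
u,v=proj(f,(t[0],t[1],.1)).astype(int); import sys
save(f,sys.argv[1],(u-50,v-45,u+50,v+45),7)
E
python3 chk.py over
```

```text
clock: 5.75
tool_pos: [0.5621, 0.1656, 0.1416]
orientation: [-3.141, 0.0, 1.996]
ft_force: [-1.1, -0.0, -0.6]
finger_gap: 0.0137
wheel z [0.1284 0.136  0.1381] 296
wheel circle scene (564.7858276367188, 164.06471252441406) 35.499176025390625
stem pts 31 [0.5715 0.162  0.1054]
tcp [0.5621 0.1658 0.1417] yaw 114.37 shift mm [ 2.2 -0.2 -0. ] turn -0.1 clock 5.8 F [-0.  -0.1 -1.6] gap 0.013887627545708514
```

View pics/over.png

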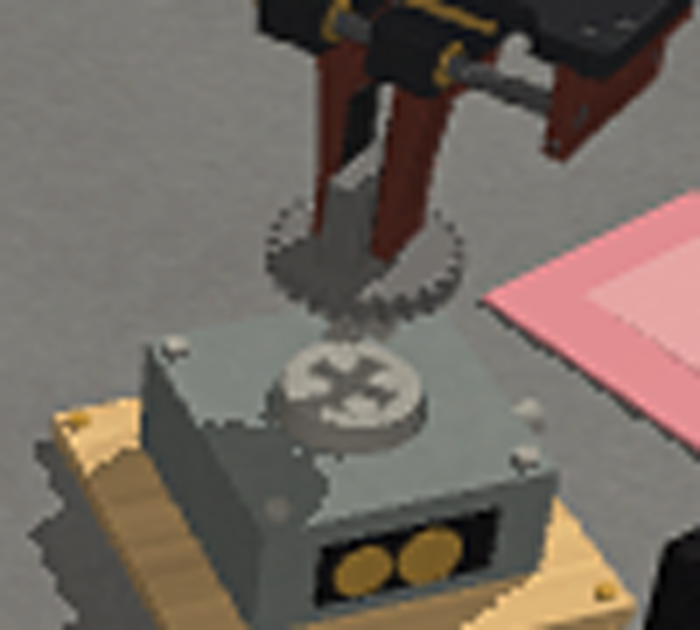

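Gear hangs over the hub; wheel centre in view at (365,255), hub at (350,385). Two estimates agree that about 2.5 mm along tool x is missing. Correct that and lower the pilot to just above the wing contact.

```bash
python3 -m handwheel '[[0,[2.5,0,0],0],[0,[2.5,0,10],0],[0,[2.5,0,16],0],[0,[2.5,0,16],0],[0,[2.5,0,16],0]]'
python3 chk.py low
python3 -m handwheel '[[0,[0,0,4],0],[0,[0,0,8],0],[0,[0,0,11],0],[0,[0,0,11],0],[0,[0,0,11],0]]'
```

```text
clock: 6.42
tool_pos: [0.5609, 0.1694, 0.1256]
orientation: [-3.142, -0.0, 1.998]
ft_force: [-0.0, 0.1, -0.8]
finger_gap: 0.0142
wheel z [0.1122 0.1196 0.1217] 283
wheel circle scene (563.2760620117188, 168.19879150390625) 35.637325286865234
stem pts 24 [0.5694 0.1644 0.0883]
tcp [0.561  0.1694 0.1259] yaw 114.47 shift mm [-1.5 -0.7 -0. ] turn -0.0 clock 6.475 F [ 0.5 -0.2 -1. ] gap 0.013739930485099128
clock: 7.1
tool_pos: [0.5609, 0.1693, 0.1147]
orientation: [3.142, -0.0, 1.998]
ft_force: [0.2, 0.7, -1.0]
finger_gap: 0.0136
```

View pics/low.png

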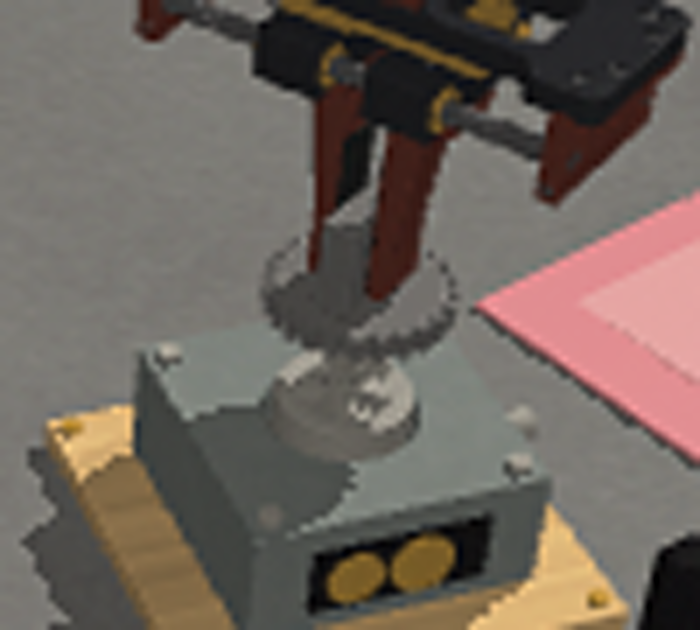

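The stem tip enters over the hub at about (350,375), and the pilot is 6 mm in without force. The tool is about 1.5 mm too far along x, so I shift back and lower into the wings.

```bash
python3 -m handwheel '[[0,[-1.5,-0.4,0],0],[0,[-1.5,-0.4,0],0],[0,[-1.5,-0.4,3],0],[0,[-1.5,-0.4,6],0],[0,[-1.5,-0.4,8],0],[0,[-1.5,-0.4,8],0]]'
```

```text
clock: 7.85
tool_pos: [0.561, 0.1678, 0.1063]
orientation: [-3.141, -0.0, 1.998]
ft_force: [0.2, -0.0, -1.3]
finger_gap: 0.0138
```

Wings are about 6 mm deep with no force, so the splines mesh. Pressing on.

```bash
python3 -m handwheel '[[0,[0,0,4],0],[0,[0,0,8],0],[0,[0,0,12],0],[0,[0,0,15],0],[0,[0,0,17],0],[0,[0,0,17],0]]'
```

```text
clock: 8.6
tool_pos: [0.5613, 0.1678, 0.0903]
orientation: [3.141, 0.0, 1.998]
ft_force: [-1.8, -0.2, 5.9]
finger_gap: 0.0144
```

```bash
python3 -m handwheel '[[0,[0,0,1.5],0],[0,[0,0,3],0],[0,[0,0,4],0],[0,[0,0,4],0],[0,[0,0,4],0]]'; python3 chk.py home
```

```text
clock: 9.22
tool_pos: [0.5613, 0.1679, 0.0869]
orientation: [3.14, 0.0, 1.998]
ft_force: [-2.2, -0.9, 6.9]
finger_gap: 0.014
wheel z [0.0739 0.0812 0.0834] 271
wheel circle scene (564.4124755859375, 166.76254272460938) 35.36423110961914
stem pts 0 [nan nan nan]
tcp [0.5613 0.1679 0.0869] yaw 114.47 shift mm [-0.  -0.4 -0. ] turn -0.0 clock 9.275 F [-2.7 -0.8  7.9] gap 0.01369638562544544
  return _methods._mean(a, axis=axis, dtype=dtype,
  ret = um.true_divide(
```

View pics/home.png

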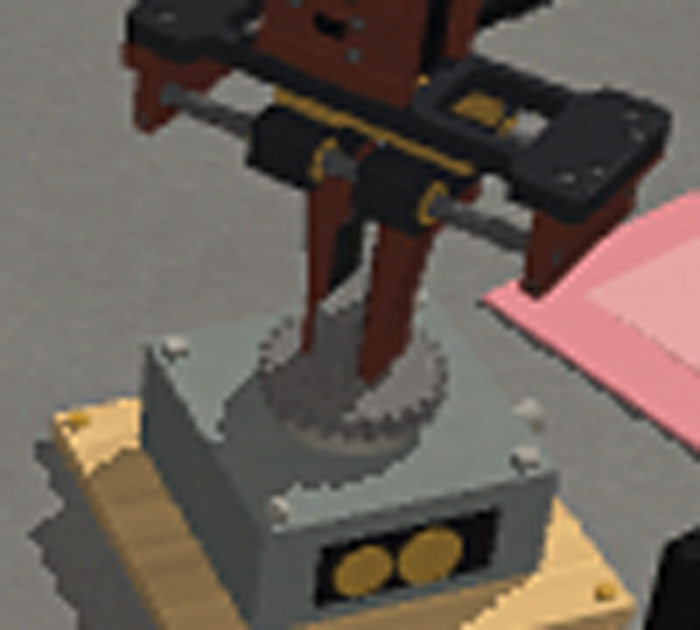

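The wheel at (350,380) sits almost on the hub. Force shows only the spring so far (about 9 N), so I press a little more until contact force rises.

```bash
python3 -m handwheel '[[0,[0,0,1],0],[0,[0,0,2],0],[0,[0,0,2],0],[0,[0,0,2],0]]'
```

```text
clock: 9.78
tool_pos: [0.5614, 0.1678, 0.0866]
orientation: [3.14, 0.0, 1.998]
ft_force: [-5.9, -1.7, 13.4]
finger_gap: 0.014
```

The last 2 mm commanded gave only 0.3 mm of travel and a rise in force, so the gear is on the hub. I hold briefly, check and hand in.

```bash
python3 -m handwheel '[[0,[0,0,0.5],0],[0,[0,0,0.5],0],[0,[0,0,0.5],0],[0,[0,0,0.5],0],[0,[0,0,0.5],0],[0,[0,0,0.5],0]]'; python3 chk.py fin 2>/dev/null; python3 -c "
from bench import close_job; print(close_job())"
```

```text
clock: 10.52
tool_pos: [0.5614, 0.1678, 0.0865]
orientation: [3.139, 0.001, 1.998]
ft_force: [-7.1, -1.9, 15.9]
finger_gap: 0.014
wheel z [0.0732 0.0807 0.0832] 266
wheel circle scene (563.1101684570312, 167.40164184570312) 35.214229583740234
stem pts 0 [nan nan nan]
tcp [0.5614 0.1679 0.0865] yaw 114.47 shift mm [ 0.  -0.4 -0. ] turn -0.0 clock 10.575 F [-7.4 -1.7 15.6] gap 0.013705974412255446
the job is handed in; nothing more can be done
None
```

I took the grey gear out of the stand, turned it −13° to line up with the hub slots, slid it home against the spring and handed the job in at about 10.6 s. It was still gripped and pressed down at that point.

**Last checks:**
- **Seating:** the underside works out at about 72 mm, which is the hub-top height. The last 2 mm of commanded press moved the tool only 0.3 mm. The upward force was about 16 N, well above the 9 N spring.
- **Centring:** the wheel centre is within about 1 mm of the hub in the scene view.
- **Splines:** the wings went in without resistance.
- **Grip:** the finger gap is steady at 13.7–14 mm, so the bar is still held.

**Less clean:**
- A sideways force of about 7 N remained at the end, and the two cameras' absolute positions disagreed by about 3 mm in x.
- The red and green look-alikes toppled near the start, before the arm came near them.
- I did not re-measure the radio, eraser and tape at the end; the arm's path did not go near them.

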